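# Find and mark the balance point of an inspection camera bar

### The job

The camera bar lies across the knife edge of the balancing stand, tipped down on its camera end. Slide it along the edge until it balances level on the edge by itself, without bearing down hard on the edge; then stand the marker saddle astride the bar directly over the edge, setting it down gently, so that it marks the balance point. Leave the bar balanced level with the saddle on it, and do not disturb the other things on the bench.

Things in the scene. Friction and masses are not known exactly. Their poses are not given: they have to be found in the camera images.
- edge: steel knife edge, fixed on top of the balancing stand. Origin: centre of its top, 100 mm above the bench. The top is a ground level land 6 mm wide (own y) and 40 mm long (own x), so the bar stays level only while its centre of gravity is within 3 mm of the middle. The bar lies along own y; z up. Bedded in a damping pad, it gives up to 0.01 rad; rocking dies out in 1 to 2 s
- stand: grey cast base of the stand, 100 x 220 mm, fixed; origin at its underside, 100 mm below the edge, same axes. At own y +66 and -66 mm stand aluminium arrest forks (14 mm thick in y): their rests, 4 mm lower than the edge, catch the bar when it tips (by about 0.06 rad); their cheeks, 28 mm apart, rise 10 mm above the edge beside the bar
- bar_mid (a point): the loose camera bar: square aluminium, 16 x 16 mm, 330 mm long. The point is on its axis (8 mm above the underside), near mid-length; own y runs along the bar to the camera, z up. The whole weighs 0.44 to 0.56 kg; its centre of gravity differs from bar to bar, from 11 mm to the counterweight's side to 28 mm to the camera's side of this point. At the start the camera end is down
- bar_grip (a point): point on the bar's axis 122 mm from bar_mid towards the camera, on the plain length between fork and camera; free for gripping across the bar (16 mm) from above wherever the bar stands on the edge. Same axes as bar_mid
- camera: black box camera fixed to the bar's end, 44 mm along the bar, 44 mm wide, 40 mm high; origin at the box's centre, on the bar's axis, 172 mm from bar_mid; its lens, 32 mm in diameter, hangs to 50 mm below the axis. Its weight differs
- weight: round steel counterweight fixed to the bar's other end, 32 mm in diameter, 24 mm long; origin at its centre, on the bar's axis, 165 mm from bar_mid. Its weight differs
- saddle_tab (a point): the loose marker saddle, standing on the bench on its legs, 46 mm high, 25 g; its upright aluminium grip tab is 10 mm thick (own x), 16 mm wide (own y), 30 mm high. The point is on the tab's centre line, 34 mm above the feet, 22 mm above the plate's underside; own x runs from leg to leg, own y along the bar when mounted (either way round), z up
- saddle_seat (a point): centre of the underside of the saddle's steel plate (30 x 16 mm, 4 mm thick), which rests on the bar's top face when mounted; 12 mm above the feet. The two legs below it leave 22 mm clear for the 16 mm bar. Same axes as saddle_tab
- bar: the same bar; origin on its underside below bar_mid, same axes; its top face is 16 mm above this
- saddle: the same saddle; origin midway between its feet, same axes
- objective: bystander: steel microscope objective standing on its nose, 32 mm in diameter, 45 mm high; origin at its underside
- driver: bystander: screwdriver lying on the bench, 170 mm long
- wafer_case: bystander: flat white wafer case, 84 x 84 x 22 mm; origin at its underside
Not all that is in view belongs to the job. There is more than one size of the stand; the one meant has the size given above.

How it is judged (in metres and radians):
On the way:
1. the bar balances level on the edge by itself, touched by nothing else, before the saddle is put on (angle between bar_mid's own z axis and vertical below 0.025 rad and contact force between bar and edge above 2 N and contact force between bar and the fingers below 0.05 N and contact force between bar and saddle below 0.02 N and angular speed of bar below 0.1 rad/s), for 0.5 s.
At the end, for the whole second after the job is handed in: the bar rests on the knife edge alone, level within 0.025 rad and still; the saddle sits flat astride the bar (within 2.5 mm of fully down, legs either side), its centre within 4 mm of the middle of the edge along the bar; both released and at rest (angle between bar_mid's own z axis and vertical below 0.025 rad and contact force between bar and edge above 2 N and angular speed of bar below 0.1 rad/s and linear speed of each of bar, saddle below 0.01 m/s and y of saddle_seat in the frame of edge between -0.004 and 0.004 m and z of saddle_seat in the frame of bar between 0.0135 and 0.0185 m and x of saddle_seat in the frame of bar between -0.005 and 0.005 m and angle between the z axis of saddle_seat and the z axis of bar, either way round below 0.1 rad); the robot touches nothing.
It fails at once if the bar is pressed on the knife edge with more than 15 N (contact force between bar and edge above 15 N).
It fails at once if the saddle is dropped or pressed on the bar with more than 12 N (contact force between saddle and bar above 12 N).
It fails at once if the objective is moved more than 15 mm (distance of objective from where it was at the start of the episode above 0.015 m).
It fails at once if the screwdriver is moved more than 15 mm (distance of driver from where it was at the start of the episode above 0.015 m).
It fails at once if the wafer case is moved more than 15 mm (distance of wafer_case from where it was at the start of the episode above 0.015 m).
It also fails if it takes over 72 s, if anything falls off the work surface, if the arm or the gripper's body presses on something with over 40 N, if the wrist force passes 120 N, or if a joint passes its speed limit or range.

### The arm

A 6-joint arm with a two-finger parallel gripper is mounted at the origin on the work surface. World frame = base frame: x ahead of the robot, y to its left, z up, the work surface at z = 0. Lengths are in m, angles in degrees, forces in N, time in s.
With the tool pointing down it reaches from about 0.25 to 0.725 m from the base axis. Payload 9.7 kg.
Tool frame: the origin (TCP) lies midway between the tips of the shut fingers; the grasp point (between the pads) lies 19 mm behind it; z points along the fingers, y is the line along which they close (so a half turn about z gives the same grasp; the last joint's range is limited). The gripper opens to 85 mm and grips with 20 to 120 N. Pads are 22 mm wide; open, the fingers measure 114 mm over their backs; the gripper's body (76 mm by 85 mm) begins 54 mm behind the grasp point. The pads swing forward as they close: fully open they stand 13 mm farther back than shut.
Start: joints at [-71.104, 4.979, 10.078, 95.1, 0, 90], TCP at [0.178, -0.52, 0.231] pointing down, gripper open.
Joint ranges: [-179.16, 179.16], [-48.56, 103.87], [-65.8, 70.77], [-126.05, 130.52], [-82.76, 87.17], [-180, 180]. Speed limits (degrees/s): [127.2, 127.2, 147.25, 180, 180, 180].

### API

Orientations are given as [roll, pitch, yaw] about the fixed x, y, z axes, in that order (R = Rz(yaw) Ry(pitch) Rx(roll)).
In Python, from workcell import bot gives the robot as it stands. The module is installed in compiled form; this text tells all that it offers.
- The arm moves only by the tool send_rows, never from a script. Its argument "moves" is one flat list of numbers, 7 for each row, row after row: the shift along the world's x, y, z normalised to -1 to 1, where 1 is 0.025 m, then the turn, a rotation vector about the world's x, y, z normalised to -1 to 1, where 1 is 0.15 rad, then the closure, from -1 (fully open) to 1 (shut), so that 0 is half open. A call has 1 to 8 rows; each row shifts and turns the commanded pose from where the row before left it; what a row does not reach is not made up. A row lasts 1/8 s, in which the tool goes at most 62.5 mm and 10.7 degrees, less where a joint would pass 70% of its speed; a pose out of reach is approached as far as the arm can. A call with a number of a shift or a turn outside -1 to 1 is refused whole. A call with a gripper value outside its range is refused whole. The fingers move at their own pace and stop on an object; "squeeze" is the grip in N (left out, the last holds). Time passes only in rows, so rows that do not move let the fingers close. It gives the time, the measured TCP pose, the force, the opening and the grip force at its end, in the units of the state.
- bot.get_obs(): the state, without advancing time (a new reading comes with each control period).
- bot.camera(name): name is "scene" or "top" or "wrist"; returns a dict with "color" (384x512x3 uint8, red, green, blue), "camera_matrix" (3x3 intrinsics, pixels), "R" (3x3) and "t" (3): a world point X has camera coordinates R X + t. Camera axes: x right, y down, z forward; pixel columns grow to the right and rows downward; lengths in m; the calibration is good to about 2 mm. A picture is of the moment at which its call begins. There is no depth.
- bot.job_done(): hands the job in; it is judged then, once.
Trained networks look in the newest picture that a camera, given by its name, has taken for a name from the list of things; names that differ only in an ending like _2 or _b are one class to them, and where a whole thing is asked for, a point or a joint stands for the part that bears it (a point fixed in the world has none). Each returns a list of dicts, best first, with "p" (0 to 1); they miss things now and then, are a little off and sometimes report something else, mostly with a low value. They report only what shows in the picture. A call takes as long as a camera call. They do not tell look-alikes from the thing itself.
- bot.boxes_of(camera, query): "extent" ([left, top, right, bottom] in pixels, round what is visible of it).
- bot.trace(camera, query): "region" (384x512 bool, what is visible of it) and "extent" ([left, top, right, bottom] in pixels, round what is visible of it).
- bot.landmark_of(camera, query): "pixel" ([column, row] in pixels: a listed point, or the origin of a listed thing).
The state is a dict: "time": time; "q": joint angles; "qd": joint speeds; "joint_efforts": joint torques, N m; "ee_pos": TCP position; "tcp_rot": TCP orientation; "wrist_force": force on the tool from outside, world axes, zero at the start; "torque": the same for the moment, N m; "opening": finger opening in m; "grasp_force": force on a finger pad.
Only numpy, scipy, OpenCV 4.12 (cv2) and the standard library are available. Lean on these libraries where they do the work, as an engineer would, in place of code of your own. Each camera call takes 0.05 s, during which the arm holds its last target. There are 200 camera calls.

## Working session

There is one attempt and no reset: what is moved stays moved. The work goes in short steps, Python scripts to look and compute and a tool call to move; the robot and the scene stay as the last step left them, time stands still between calls to the robot, and variables do not carry over. Pictures are saved under pics/ and viewed, at most 12 in all, crops included, and the job is handed in when it is done.

Besides the shell and the picture viewer there is one more tool, called by a JSON object that holds its "api" and its "payload". send_rows: Moves the arm, as the interface text tells. Its arguments: {"type":"object","properties":{"moves":{"type":"array"},"squeeze":{"type":"number"}},"required":["moves"]}

```bash
mkdir -p pics
cat > h.py <<'E'
from workcell import bot
import numpy as np, cv2
def ray(c,px):
    K,R,t=map(np.array,(c["camera_matrix"],c["R"],c["t"]))
    d=R.T@np.linalg.inv(K)@np.array([px[0],px[1],1.0]); return -R.T@t,d
def onz(c,px,z):
    o,d=ray(c,px); return o+d*(z-o[2])/d[2]
def proj(c,X):
    p=np.array(c["camera_matrix"])@(np.array(c["R"])@np.array(X)+np.array(c["t"])); return p[:2]/p[2]
def save(c,n,box=None,s=1):
    im=c["color"][:,:,::-1]
    if box: im=im[box[1]:box[3],box[0]:box[2]]
    cv2.imwrite("pics/"+n,cv2.resize(im,None,fx=s,fy=s,interpolation=cv2.INTER_CUBIC))
E
python3 - <<'E'
from h import *
cs={}
for n in("scene","top"):
    cs[n]=bot.camera(n)
    print(n,np.round(-np.array(cs[n]["R"]).T@cs[n]["t"],3))
    for q in "edge stand bar_mid bar_grip camera weight saddle_tab saddle_seat saddle objective driver wafer_case".split():
        print(q,[(np.round(d["pixel"]).tolist(),round(d["p"],2)) for d in bot.landmark_of(n,q)][:3])
im=np.vstack([cs[n]["color"] for n in cs])[:,:,::-1]
cv2.imwrite("pics/a.png",cv2.resize(im,(400,600))) if 0 else [save(cs[n],n+"0.png",None,1.5) for n in cs]
E
```

```text
scene [ 0.832 -0.353  0.822]
edge [([276.0, 156.0], 0.51)]
stand [([351.0, 212.0], 0.86), ([273.0, 185.0], 0.61)]
bar_mid [([286.0, 152.0], 0.87)]
bar_grip [([323.0, 125.0], 0.91), ([284.0, 150.0], 0.2)]
camera [([335.0, 116.0], 0.69)]
weight [([228.0, 192.0], 0.72)]
saddle_tab []
saddle_seat [([126.0, 292.0], 0.45)]
saddle [([121.0, 294.0], 0.5)]
objective [([171.0, 203.0], 0.73)]
driver [([269.0, 344.0], 0.93)]
wafer_case [([259.0, 93.0], 0.62), ([229.0, 189.0], 0.32)]
top [ 0.411 -0.008  0.845]
edge [([198.0, 112.0], 0.6), ([212.0, 194.0], 0.45)]
stand [([202.0, 124.0], 0.72), ([215.0, 200.0], 0.69)]
bar_mid []
bar_grip [([146.0, 178.0], 0.97)]
camera [([123.0, 172.0], 0.58)]
weight [([277.0, 207.0], 0.5), ([392.0, 249.0], 0.25)]
saddle_tab [([393.0, 247.0], 0.42)]
saddle_seat [([390.0, 251.0], 0.43), ([122.0, 171.0], 0.17)]
saddle [([389.0, 249.0], 0.65), ([342.0, 128.0], 0.17)]
objective [([299.0, 276.0], 0.56)]
driver [([342.0, 127.0], 0.96)]
wafer_case [([122.0, 279.0], 0.88), ([391.0, 252.0], 0.66)]
```

View pics/scene0.png

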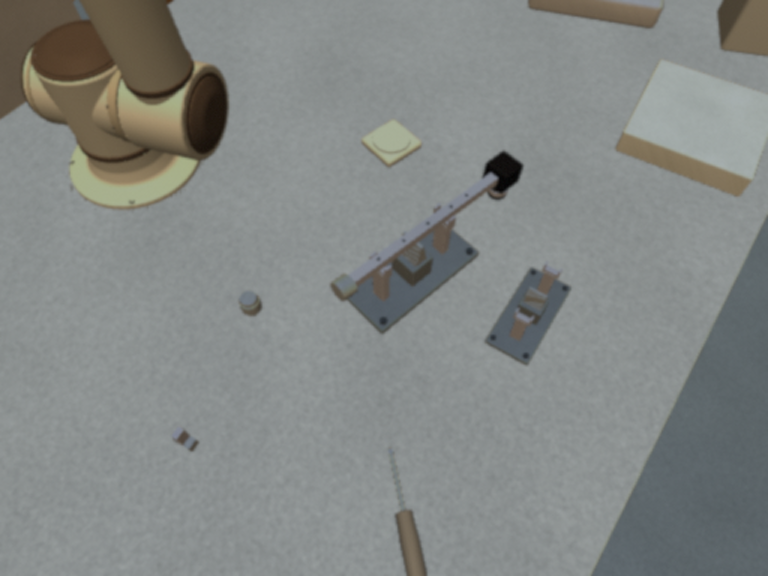

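View pics/top0.png

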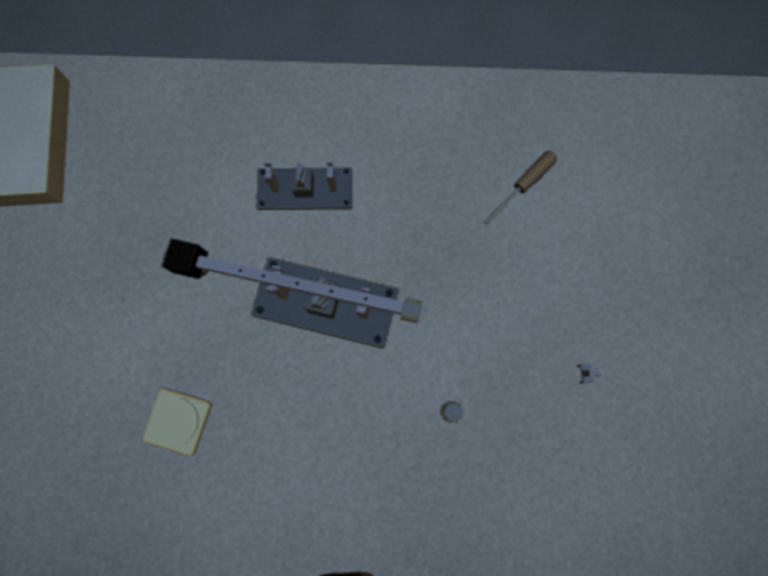

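The scene view shows the bar on the larger stand, with its camera end up-right at (335,116) and its weight at (228,192). The decoy small stand is at (351,212) and the saddle at (123,292). In the top view (picture pixels/1.5) the bar runs from (123,172) to (275,207) and the saddle is at (391,249).

Run:
```python
from h import *
c=bot.camera("top"); s=bot.camera("scene")
def tri(pt,ps):
    A=[];
    (o1,d1),(o2,d2)=ray(c,pt),ray(s,ps)
    d1/=np.linalg.norm(d1);d2/=np.linalg.norm(d2)
    k=np.linalg.lstsq(np.c_[d1,-d2],o2-o1,rcond=None)[0]
    a,b=o1+k[0]*d1,o2+k[1]*d2
    return np.round((a+b)/2,4),round(np.linalg.norm(a-b),4)
print("camera",tri((122.5,172),(335,116)))
print("weight",tri((275,206.5),(228.5,192)))
print("grip",tri((146,178),(323,125)))
print("edge",tri((212,194),(276,156)))
print("saddle",onz(c,(391,249),.02),onz(s,(123.5,292),.02))
print("objective",onz(c,(301,274),.03)); print("case",onz(c,(118,281),.02)); 
# stand corners on top (base plate z~.01)
for p in((267,259),(399,289),(385,347),(251,315)): print(onz(c,(p[0]/1.5,p[1]/1.5),.01).round(4))
for q in("edge","stand"):
  for n in("top","scene"): print(q,n,[(np.round(d["pixel"],1).tolist(),round(d["p"],2)) for d in bot.landmark_of(n,q)])
o=bot.get_obs();print(o["tcp_rot"],o["ee_pos"],o["opening"])
```

```text
camera (array([0.6045, 0.29  , 0.0856]), np.float64(0.0019))
weight (array([ 0.5351, -0.0473,  0.1115]), np.float64(0.0007))
grip (array([0.5947, 0.2388, 0.091 ]), np.float64(0.0076))
edge (array([0.5603, 0.0893, 0.1056]), np.float64(0.0058))
saddle [ 0.46015666 -0.32269667  0.02      ] [ 0.46816726 -0.32424873  0.02      ]
objective [ 0.39695621 -0.11387499  0.03      ]
case [0.36739294 0.29887628 0.02      ]
[0.6276 0.1853 0.01  ]
[ 0.5852 -0.0305  0.01  ]
[ 0.4913 -0.0111  0.01  ]
[0.5348 0.2036 0.01  ]
edge top [([198.6, 112.0], 0.64), ([211.8, 194.1], 0.55)]
edge scene [([274.4, 156.0], 0.7), ([358.0, 195.2], 0.42), ([228.8, 193.0], 0.29)]
stand top [([201.4, 126.8], 0.87), ([217.6, 203.1], 0.78)]
stand scene [([273.3, 181.0], 0.94), ([352.5, 211.3], 0.78)]
[-1.79997396e+02 -2.02186819e-03  1.88973229e+01] [ 0.17813627 -0.52032701  0.23127544] 0.08533814315093106
```

{"api": "send_rows", "payload": {"moves": [0.52,0.948,0,0,0,0.216,-1,0.52,0.948,0,0,0,0.216,-1,0.52,0.948,0,0,0,0.216,-1,0.52,0.948,0,0,0,0.216,-1,0.52,0.948,0,0,0,0.216,-1,0.52,0.948,0,0,0,0.216,-1,0.52,0.948,0,0,0,0.216,-1,0.52,0.948,0,0,0,0.216,-1]}}

```text
time: 2.6
ee_pos: [0.2825, -0.33, 0.2314]
tcp_rot: [180.0, -0.0, 33.8]
wrist_force: [0.2, -1.1, 0.8]
opening: 0.0855
grasp_force: 0.0
```

{"api": "send_rows", "payload": {"moves": [0.52,0.948,0,0,0,0.216,-1,0.52,0.948,0,0,0,0.216,-1,0.52,0.948,0,0,0,0.216,-1,0.52,0.948,0,0,0,0.216,-1,0.52,0.948,0,0,0,0.216,-1,0.52,0.948,0,0,0,0.216,-1,0.52,0.948,0,0,0,0.216,-1,0.52,0.948,0,0,0,0.216,-1]}}

```text
time: 3.6
ee_pos: [0.3865, -0.1403, 0.2314]
tcp_rot: [180.0, -0.0, 48.7]
wrist_force: [0.0, -0.1, -0.7]
opening: 0.0855
grasp_force: 0.0
```

{"api": "send_rows", "payload": {"moves": [0.52,0.948,0,0,0,0.216,-1,0.52,0.948,0,0,0,0.216,-1,0.52,0.948,0,0,0,0.216,-1,0.52,0.948,0,0,0,0.216,-1,0.52,0.948,0,0,0,0.216,-1,0.52,0.948,0,0,0,0.216,-1,0.52,0.948,0,0,0,0.216,-1,0.52,0.948,0,0,0,0.216,-1]}}

```text
time: 4.6
ee_pos: [0.4905, 0.0493, 0.2314]
tcp_rot: [180.0, -0.0, 63.5]
wrist_force: [-0.1, -0.4, 0.6]
opening: 0.0859
grasp_force: 0.0
```

{"api": "send_rows", "payload": {"moves": [0.52,0.948,0,0,0,0.216,-1,0.52,0.948,0,0,0,0.216,-1,0.52,0.948,0,0,0,0.216,-1,0.52,0.948,0,0,0,0.216,-1,0.52,0.948,0,0,0,0.216,-1,0.52,0.948,0,0,0,0.216,-1,0.52,0.948,0,0,0,0.216,-1,0.52,0.948,0,0,0,0.216,-1]}}

```text
time: 5.6
ee_pos: [0.5945, 0.2389, 0.2312]
tcp_rot: [-180.0, 0.0, 78.4]
wrist_force: [0.6, -0.2, -0.0]
opening: 0.0853
grasp_force: 0.0
```

Run:
```python
from h import *
o=bot.get_obs()
for k in("time","ee_pos","tcp_rot","wrist_force","torque"):print(k,np.round(o[k],4))
c=bot.camera("wrist"); save(c,"w1.png",None,1.5)
print(np.round(-np.array(c["R"]).T@c["t"],3),np.round(c["R"],2).tolist())
for q in "edge stand bar_mid bar_grip camera weight".split():
    print(q,[(np.round(d["pixel"],1).tolist(),round(d["p"],2)) for d in bot.landmark_of("wrist",q)][:3])
```

```text
time 5.6
ee_pos [0.5945 0.2389 0.2312]
tcp_rot [-1.799949e+02  3.000000e-03  7.836320e+01]
wrist_force [ 0.5609 -0.1531 -0.0079]
torque [-0.0094 -0.012   0.0404]
[0.61  0.32  0.373] [[0.98, -0.2, -0.0], [-0.19, -0.93, 0.32], [-0.06, -0.31, -0.95]]
edge [([256.2, 320.5], 0.95), ([434.0, 238.2], 0.69)]
stand [([402.7, 207.8], 0.67), ([258.2, 270.9], 0.57)]
bar_mid [([259.6, 301.7], 0.76)]
bar_grip [([259.9, 180.6], 0.72)]
camera [([257.5, 122.0], 0.69)]
weight []
```

View pics/w1.png

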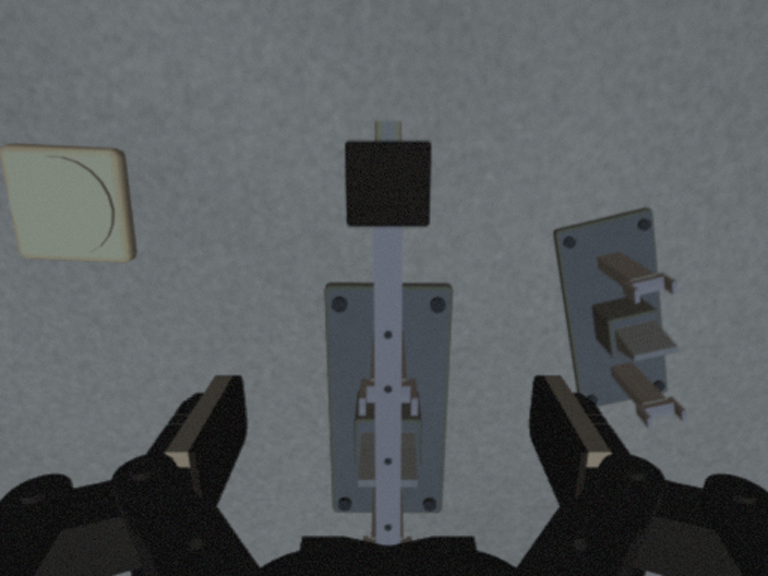

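The wrist view shows the bar running straight down the picture at column 259. The camera is at (258,122), the edge shows near (257,305), and the bar sits centred between the fingers.

Run:
```python
from h import *
c=bot.camera("wrist")
print("bar grip",onz(c,(259.5,180.6),.098).round(4),"cam top",onz(c,(258.5,122),.115).round(4),
"camfront",onz(c,(258.5,150.5),.115).round(4), "camfar",onz(c,(258.5,94),.115).round(4))
print("bar_mid",onz(c,(259.6,301.7),.106).round(4),"edge net",onz(c,(256.2,320.5),.1).round(4), "bar low",onz(c,(259,350),.118).round(4))
for x in((360,485),(417,485),(358,433),(419,433)): print("edge pts",onz(c,(x[0]/1.5,x[1]/1.5),.1).round(4))
for p in((325,285),(452,285),(333,512),(443,512)): print(onz(c,(p[0]/1.5,p[1]/1.5),.01).round(4))
for p in(335,389,461,527): print("hole",onz(c,(388/1.5,p/1.5),.114).round(4))
```

```text
bar grip [0.593  0.2312 0.098 ] cam top [0.6028 0.2832 0.115 ] camfront [0.5983 0.2613 0.115 ] camfar [0.6071 0.3036 0.115 ]
bar_mid [0.5688 0.1137 0.106 ] edge net [0.5599 0.0875 0.1   ] bar low [0.5587 0.0677 0.118 ]
edge pts [0.5432 0.0874 0.1   ]
edge pts [0.5808 0.0796 0.1   ]
edge pts [0.551 0.128 0.1  ]
edge pts [0.5897 0.12   0.1   ]
[0.5366 0.2022 0.01  ]
[0.6328 0.1823 0.01  ]
[ 0.4903 -0.0133  0.01  ]
[ 0.5889 -0.0338  0.01  ]
hole [0.5855 0.1988 0.114 ]
hole [0.5784 0.1643 0.114 ]
hole [0.5679 0.1138 0.114 ]
hole [0.5572 0.0622 0.114 ]
```

{"api": "send_rows", "payload": {"moves": [-0.08,-0.216,-0.75,-0.392,0.08,0,-1,0,0,-0.75,0,0,0,-1,0,0,-0.75,0,0,0,-1,0,0,-0.75,0,0,0,-1,0,0,-0.75,0,0,0,-1,0,0,-0.75,0,0,0,-1,0,0,-0.75,0,0,0,-1,0,0,-0.75,0,0,0,-1]}}

```text
time: 7.0
ee_pos: [0.5921, 0.2325, 0.0803]
tcp_rot: [180.0, 3.4, 78.3]
wrist_force: [-0.1, 0.6, -0.6]
opening: 0.0855
grasp_force: 0.0
```

{"api": "send_rows", "payload": {"moves": [0,0,0,0,0,0,-1,0,0,0,0,0,0,-1]}}

```text
time: 7.25
ee_pos: [0.5923, 0.2327, 0.0818]
tcp_rot: [180.0, 3.4, 78.3]
wrist_force: [0.5, 0.2, 0.4]
opening: 0.0849
grasp_force: 0.0
```

Run:
```python
from h import *
o=bot.get_obs()
for k in("time","ee_pos","tcp_rot","wrist_force","torque"):print(k,np.round(o[k],4))
```

```text
time 7.25
ee_pos [0.5923 0.2327 0.0818]
tcp_rot [179.9613   3.4189  78.2978]
wrist_force [0.496  0.1684 0.3834]
torque [ 0.0218  0.004  -0.0125]
```

{"api": "send_rows", "payload": {"moves": [0,0,0,0,0,0,0.3,0,0,0,0,0,0,0.5,0,0,0,0,0,0,0.6,0,0,0,0,0,0,0.7,0,0,0,0,0,0,0.8,0,0,0,0,0,0,0.9,0,0,0,0,0,0,1,0,0,0,0,0,0,1], "squeeze": 80}}

```text
time: 8.25
ee_pos: [0.5923, 0.2327, 0.0815]
tcp_rot: [180.0, 3.4, 78.3]
wrist_force: [0.2, 0.5, 2.3]
opening: 0.0145
grasp_force: 78.0
```

{"api": "send_rows", "payload": {"moves": [0,0,0.1,0,0,0,1,0,0,0.1,0,0,0,1,0,0,0.2,0,0,0,1,0,0,0.2,0,0,0,1,0,0,0,0.131,-0.027,0,1,0,0,0,0.131,-0.027,0,1,0,0,0,0.13,-0.026,0,1,0,0,0,0,0,0,1]}}

```text
time: 9.25
ee_pos: [0.592, 0.2322, 0.0964]
tcp_rot: [180.0, -0.0, 78.3]
wrist_force: [0.6, 0.9, -4.5]
opening: 0.0149
grasp_force: 78.1
```

{"api": "send_rows", "payload": {"moves": [0,0,0,0,0,0,1,0,0,0,0,0,0,1,0,0,0,0,0,0,1,0,0,0,0,0,0,1]}}

```text
time: 9.75
ee_pos: [0.5921, 0.2327, 0.0962]
tcp_rot: [-180.0, 0.0, 78.3]
wrist_force: [0.4, -0.2, -4.5]
opening: 0.0151
grasp_force: 78.0
```

Run:
```python
from h import *
o=bot.get_obs()
for k in("time","ee_pos","tcp_rot"):print(k,np.round(o[k],4))
F=[];T=[]
for i in range(16):
    c=bot.camera("scene"); o=bot.get_obs(); F.append(o["wrist_force"]);T.append(o["torque"])
F=np.array(F);T=np.array(T)
print(o["time"],F.mean(0),F.std(0),T.mean(0),T.std(0))
save(c,"s2.png",(200,80,380,240),4)
```

```text
time 9.75
ee_pos [0.5921 0.2327 0.0962]
tcp_rot [-1.799946e+02  5.600000e-03  7.830920e+01]
10.55 [-0.11861963  0.0426792  -4.60050779] [0.43916298 0.43972037 0.34331575] [ 0.50481202 -0.10515791  0.00330791] [0.03747201 0.03267404 0.03416212]
```

View pics/s2.png

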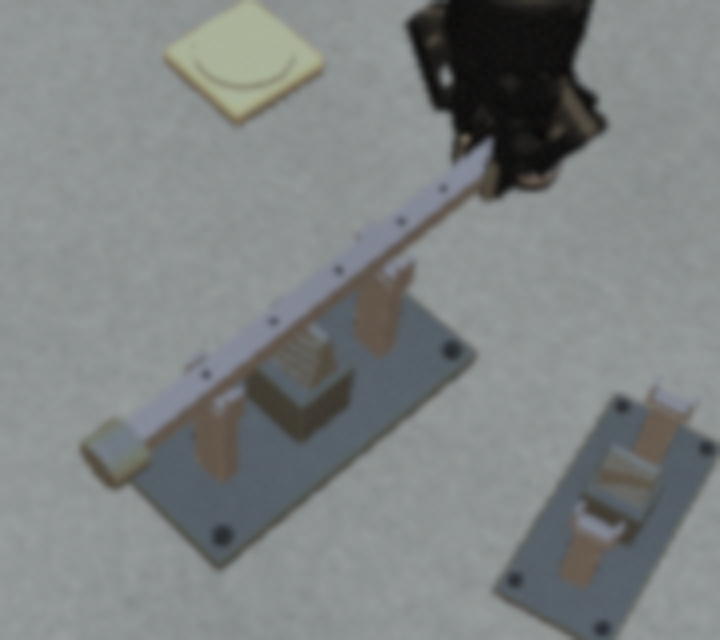

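{"api": "send_rows", "payload": {"moves": [-0.075,-0.363,0,0,0,0,1,-0.075,-0.363,0,0,0,0,1,-0.075,-0.363,0,0,0,0,1,-0.075,-0.363,0,0,0,0,1,0,0,-0.04,0,0,0,1,0,0,-0.04,0,0,0,1,0,0,0,0,0,0,1]}}

```text
time: 11.42
ee_pos: [0.5846, 0.1966, 0.0941]
tcp_rot: [-180.0, 0.0, 78.3]
wrist_force: [0.4, 0.5, -5.4]
opening: 0.0147
grasp_force: 78.1
```

{"api": "send_rows", "payload": {"moves": [0,0,-0.04,0,0,0,1,0,0,0,0,0,0,1]}}

```text
time: 11.68
ee_pos: [0.5845, 0.1965, 0.0931]
tcp_rot: [-180.0, 0.0, 78.3]
wrist_force: [0.2, 0.8, -5.9]
opening: 0.0146
grasp_force: 78.1
```

```bash
cat > f.py <<'E'
from h import *
F=[];T=[]
for i in range(5):
    c=bot.camera("scene"); o=bot.get_obs(); F.append(o["wrist_force"]);T.append(o["torque"])
print(o["time"],np.round(o["ee_pos"],4),np.mean(F,0).round(2),np.mean(T,0).round(3))
E
python3 f.py
python3 - <<'E'
from h import *
c=bot.camera("scene"); save(c,"s3.png",(200,80,380,240),4)
E
```

```text
11.925 [0.5846 0.1964 0.0933] [-0.55  0.06 -4.96] [ 0.488 -0.093  0.007]
```

View pics/s3.png

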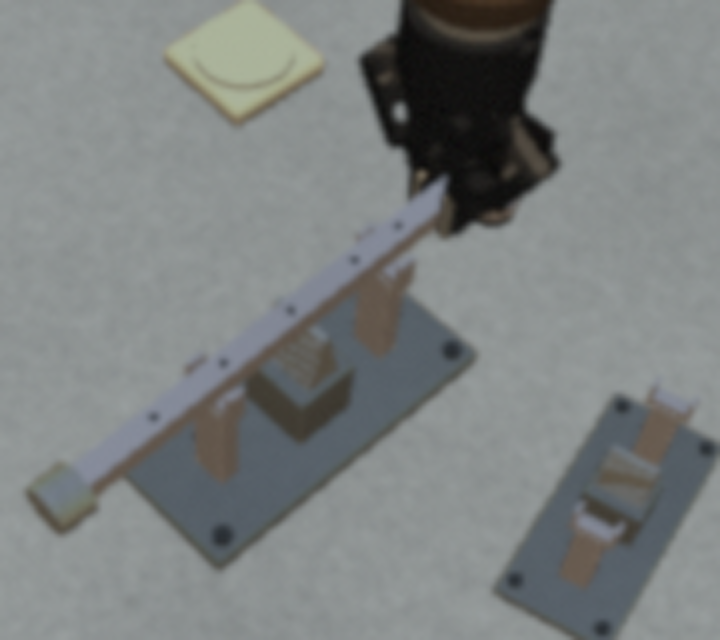

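{"api": "send_rows", "payload": {"moves": [-0.016,-0.06,-0.04,0,0,0,1,0,0,-0.04,0,0,0,1,0,0,0,0,0,0,1]}}

```text
time: 12.35
ee_pos: [0.5843, 0.1947, 0.0915]
tcp_rot: [180.0, 0.0, 78.3]
wrist_force: [-0.7, -0.9, -2.3]
opening: 0.0146
grasp_force: 78.3
```

```bash
python3 f.py
```

```text
12.6 [0.5842 0.1947 0.0914] [ 0.07 -0.44 -2.41] [ 0.079 -0.021  0.005]
```

{"api": "send_rows", "payload": {"moves": [0,0,-0.03,0,0,0,1,0,0,0,0,0,0,1]}}

```text
time: 12.85
ee_pos: [0.5843, 0.1948, 0.0907]
tcp_rot: [180.0, 0.0, 78.3]
wrist_force: [-0.2, -0.1, -0.0]
opening: 0.0144
grasp_force: 78.6
```

```bash
python3 f.py
```

```text
13.1 [0.5843 0.1948 0.0907] [-0.38 -1.19 -0.79] [-0.168  0.063  0.016]
```

```bash
cat > tilt.py <<'E'
from h import *
c=bot.camera("scene")
u=np.array([.2017,.9794,0]);n=np.array([u[1],-u[0],0]);e=np.array([.5605,.0865,.1])
q0=np.array([.5605,.0865,0])
for q in("weight","camera","bar_grip","bar_mid"):
    for d in bot.landmark_of("scene",q)[:1]:
        o,r=ray(c,d["pixel"]); X=o+r*((q0-o)@n)/(r@n)
        print(q,np.round(d["pixel"],1),round(d["p"],2),"along",round((X-e)@u,4),"z",round(X[2],4))
ds=bot.trace("scene","bar_mid")
if ds: np.save("bar.npy",ds[0]["region"]); print(ds[0]["extent"])
c=bot.camera("top")
for q in("weight","camera","bar_grip","bar_mid"):
    for d in bot.landmark_of("top",q)[:1]:
        X=onz(c,d["pixel"],.108); print("top",q,round(d["p"],2),"along",round((X-e)@u,4),"across",round((X-e)@n,4))
E
python3 tilt.py
```

```text
weight [214.8 205. ] 0.74 along -0.1731 z 0.0976
camera [322.7 120.4] 0.52 along 0.1606 z 0.104
bar_grip [309.  127.8] 0.8 along 0.1112 z 0.1169
[204.9, 110.6, 339.5, 210.5]
top weight 0.73 along -0.3815 across -0.0279
top camera 0.72 along -0.0047 across 0.0089
top bar_grip 0.8 along 0.1155 across -0.0056
```

{"api": "send_rows", "payload": {"moves": [0,0,0,0,0,0,1,0,0,0,-0.131,0.027,0,1,0,0,0,-0.131,0.027,0,1,0,0,0,-0.13,0.026,0,1,0,0,0,0,0,0,1], "squeeze": 115}}

```text
time: 14.28
ee_pos: [0.5841, 0.1954, 0.0901]
tcp_rot: [-180.0, 3.5, 78.3]
wrist_force: [-0.2, -0.1, -4.5]
opening: 0.0138
grasp_force: 113.3
```

```bash
python3 f.py; python3 tilt.py
```

```text
14.525 [0.5842 0.1948 0.0906] [ 0.22 -0.05 -5.26] [ 0.593 -0.135 -0.027]
weight [213.8 203.6] 0.71 along -0.1748 z 0.1057
camera [323.8 123.1] 0.66 along 0.1677 z 0.0887
bar_grip [309.9 131.5] 0.65 along 0.1172 z 0.0987
bar_mid [273.7 158.8] 0.96 along -0.0012 z 0.101
[207.5, 115.4, 336.1, 210.0]
top weight 0.5 along -0.1754 across -0.0042
top camera 0.53 along -0.3949 across -0.0263
top bar_grip 0.65 along 0.1151 across -0.0018
top bar_mid 0.55 along 0.0023 across 0.0063
```

{"api": "send_rows", "payload": {"moves": [0,0,-0.06,0,0,0,1,0,0,-0.06,0,0,0,1,0,0,-0.04,0,0,0,1,0,0,0,0,0,0,1]}}

```text
time: 15.58
ee_pos: [0.5842, 0.1948, 0.0864]
tcp_rot: [-180.0, 3.4, 78.3]
wrist_force: [-0.9, 0.6, -5.2]
opening: 0.0137
grasp_force: 113.3
```

```bash
python3 f.py
```

```text
15.825 [0.5842 0.1949 0.0866] [-0.17  0.3  -4.72] [ 0.615 -0.099  0.03 ]
```

{"api": "send_rows", "payload": {"moves": [0,0,-0.04,0,0,0,1,0,0,0,0,0,0,1]}}

```text
time: 16.08
ee_pos: [0.5843, 0.1949, 0.0856]
tcp_rot: [180.0, 3.4, 78.3]
wrist_force: [0.3, 0.3, -3.2]
opening: 0.0139
grasp_force: 113.4
```

```bash
python3 f.py
```

```text
16.325 [0.5843 0.1949 0.0856] [ 0.44  0.81 -3.87] [ 0.592 -0.148  0.018]
```

Run:
```python
from h import *
c=bot.camera("scene"); im=c["color"][100:220,200:345,::-1].copy()
im=cv2.resize(im,None,fx=5,fy=5,interpolation=cv2.INTER_CUBIC)
u=np.array([.2017,.9794,0]);n=np.array([u[1],-u[0],0]);e=np.array([.5605,.0865,.1])
# level bar: right (+n) face lower and upper edges, left top edge
for off,z,col in((.008,0,(0,0,255)),(.008,.016,(0,255,0)),(-.008,.016,(255,255,0))):
    P=[(proj(c,e+u*s+n*off+[0,0,z])-[200,100])*5 for s in(-.16,.1)]
    cv2.line(im,*[tuple(int(v) for v in p) for p in P],col,1)
cv2.imwrite("pics/s4.png",im)
```

```text
(no output)
```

View pics/s4.png

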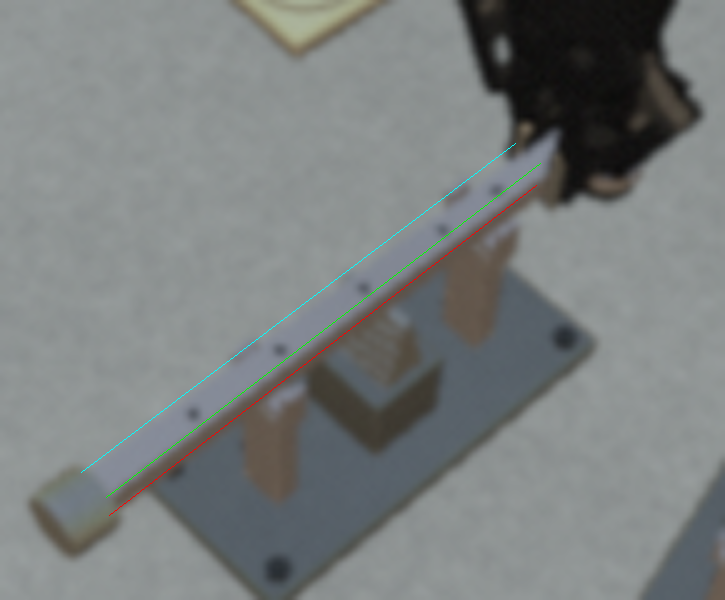

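{"api": "send_rows", "payload": {"moves": [0,0,0.1,0,0,0,1,0,0,0.06,0,0,0,1,0,0,0,0.1,-0.02,0,1,0,0,0,0.1,-0.02,0,1,0,0,0,0,0,0,1]}}

```text
time: 17.0
ee_pos: [0.5842, 0.1945, 0.0896]
tcp_rot: [180.0, 1.7, 78.3]
wrist_force: [-0.3, 0.2, -5.1]
opening: 0.014
grasp_force: 113.3
```

```bash
sed -i 's/range(5)/range(8)/' f.py; python3 f.py; python3 tilt.py
```

```text
17.4 [0.5842 0.1949 0.0895] [-0.03 -0.   -4.63] [ 0.561 -0.101 -0.005]
camera [324.2 120.5] 0.58 along 0.167 z 0.0987
bar_grip [307.4 132.1] 0.69 along 0.1079 z 0.1043
bar_mid [270.9 160.7] 0.79 along -0.0099 z 0.102
[208.8, 113.1, 337.3, 211.6]
top weight 0.48 along -0.1772 across -0.0003
top camera 0.35 along 0.1639 across -0.003
top bar_grip 0.95 along 0.113 across -0.0036
top bar_mid 0.97 along -0.011 across 0.0051
```

{"api": "send_rows", "payload": {"moves": [0,-0.04,-0.06,0,0,0,1,0,-0.04,-0.06,0,0,0,1,0,0,0,0,0,0,1]}}

```text
time: 18.32
ee_pos: [0.5845, 0.1931, 0.0871]
tcp_rot: [179.9, 1.6, 78.3]
wrist_force: [-0.4, 3.4, 0.7]
opening: 0.0139
grasp_force: 114.1
```

```bash
python3 f.py
```

```text
18.725 [0.5844 0.1931 0.0868] [0.4  4.97 1.37] [ 0.811 -0.049 -0.066]
```

{"api": "send_rows", "payload": {"moves": [0,0,-0.03,0,0,0,1,0,0,0,0,0,0,1]}}

```text
time: 18.98
ee_pos: [0.5845, 0.1931, 0.0863]
tcp_rot: [180.0, 1.6, 78.3]
wrist_force: [-0.0, 5.4, 4.1]
opening: 0.0139
grasp_force: 114.5
```

```bash
python3 f.py
```

```text
19.375 [0.5845 0.1931 0.0863] [0.41 5.32 3.  ] [ 0.736  0.019 -0.079]
```

{"api": "send_rows", "payload": {"moves": [0,0,0.05,0,0,0,1,0,0,0,0,0,0,1]}}

```text
time: 19.62
ee_pos: [0.5844, 0.1929, 0.0872]
tcp_rot: [180.0, 1.7, 78.3]
wrist_force: [1.0, 4.2, 0.3]
opening: 0.0136
grasp_force: 114.2
```

```bash
python3 f.py
```

```text
20.025 [0.5843 0.1929 0.0871] [1.41 4.52 0.98] [ 0.769 -0.207  0.021]
```

{"api": "send_rows", "payload": {"moves": [0,0,0.03,0,0,0,1,0,0,0,0,0,0,1]}}

```text
time: 20.27
ee_pos: [0.5841, 0.1927, 0.0876]
tcp_rot: [-180.0, 1.7, 78.3]
wrist_force: [1.4, 2.9, -1.1]
opening: 0.0139
grasp_force: 114.1
```

```bash
python3 f.py;python3 tilt.py
```

```text
20.675 [0.5841 0.1927 0.0877] [ 1.07  2.05 -0.51] [ 0.486 -0.226  0.067]
weight [213.1 204.6] 0.76 along -0.1769 z 0.104
camera [322.5 125. ] 0.64 along 0.1639 z 0.0847
bar_grip [310.  133.3] 0.96 along 0.1189 z 0.0907
bar_mid [272.1 159.7] 0.95 along -0.0062 z 0.1023
[204.0, 112.2, 339.3, 212.6]
top weight 0.6 along -0.1813 across -0.0015
top camera 0.54 along 0.161 across -0.0023
top bar_grip 0.63 along 0.113 across -0.0079
top bar_mid 0.9 along -0.0025 across 0.0073
```

{"api": "send_rows", "payload": {"moves": [0,0,0,0,0,0,0.7,0,0,0,0,0,0,0.6,0,0,0,0,0,0,0.4,0,0,0,0,0,0,0.2,0,0,0,0,0,0,0,0,0,0,0,0,0,0], "squeeze": 20}}

```text
time: 21.98
ee_pos: [0.5842, 0.1928, 0.0878]
tcp_rot: [-180.0, 1.7, 78.3]
wrist_force: [0.1, 0.2, 0.5]
opening: 0.0427
grasp_force: 0.0
```

```bash
cat > ov.py <<'E'
from h import *
import sys
c=bot.camera("scene"); im=c["color"][100:220,200:345,::-1].copy()
im=cv2.resize(im,None,fx=5,fy=5,interpolation=cv2.INTER_CUBIC)
u=np.array([.2017,.9794,0]);n=np.array([u[1],-u[0],0]);e=np.array([.5605,.0865,.1])
for off,z,col in((.008,0,(0,0,255)),(-.008,.016,(255,255,0))):
    P=[(proj(c,e+u*s+n*off+[0,0,z])-[200,100])*5 for s in(-.16,.1)]
    cv2.line(im,*[tuple(int(v) for v in p) for p in P],col,1)
cv2.imwrite("pics/"+sys.argv[1],im); print(bot.get_obs()["time"])
E
python3 ov.py s5.png; python3 tilt.py
```

```text
22.025
weight [212.3 204.5] 0.5 along -0.1787 z 0.1067
camera [321.  124.5] 0.54 along 0.1571 z 0.092
bar_grip [308.6 132.7] 0.75 along 0.1129 z 0.0978
bar_mid [270.4 158.3] 0.87 along -0.0119 z 0.113
[205.8, 112.4, 338.7, 212.5]
top weight 0.62 along -0.1763 across 0.0006
top camera 0.75 along -0.3796 across -0.0275
top bar_grip 0.75 along -0.0103 across -0.0129
top bar_mid 0.56 along -0.0065 across -0.0014
```

View pics/s5.png

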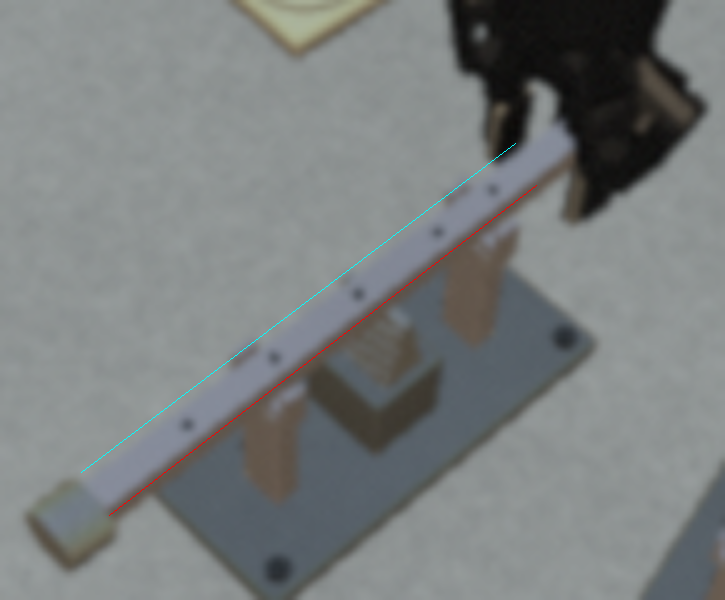

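```bash
cat > holes.py <<'E'
from h import *
def holes(n):
    c=bot.camera(n); g=cv2.cvtColor(c["color"],cv2.COLOR_RGB2GRAY).astype(np.float32)
    m=bot.trace(n,"bar_mid")[0]["region"].astype(np.uint8)
    m=cv2.erode(m,np.ones((3,3),np.uint8))
    g4=cv2.GaussianBlur(g,(0,0),.7)
    b=cv2.morphologyEx(g4,cv2.MORPH_BLACKHAT,np.ones((5,5),np.uint8))*m
    P=[]
    for _ in range(7):
        y,x=np.unravel_index(b.argmax(),b.shape); 
        if b[y,x]<5: break
        w=np.maximum(b[y-2:y+3,x-2:x+3],0); yy,xx=np.mgrid[y-2:y+3,x-2:x+3]
        P.append(((w*xx).sum()/w.sum(),(w*yy).sum()/w.sum(),b[y,x])); b[max(y-4,0):y+5,x-4:x+5]=0
    return c,np.array(P)
for n in("top","scene"):
    c,P=holes(n); print(n,P[P[:,0].argsort()].round(1).tolist())
E
python3 holes.py; python3 f.py
```

```text
top [[178.0, 184.0, 34.9], [193.9, 187.7, 34.2], [216.7, 193.0, 30.3], [239.6, 198.3, 32.0], [263.0, 203.7, 40.0], [270.1, 208.6, 19.5], [289.1, 215.2, 15.5]]
scene [[209.6, 205.9, 28.2], [224.8, 199.2, 39.0], [237.1, 184.1, 28.6], [254.4, 171.0, 23.4], [287.2, 145.9, 22.6], [303.0, 138.4, 31.6], [308.6, 134.4, 36.5]]
23.175 [0.5842 0.1928 0.0878] [ 0.03 -0.32 -0.21] [0.022 0.015 0.013]
```

```bash
cat > tt.py <<'E'
from h import *
def tt(T,S):
    c=bot.camera("top"); s=bot.camera("scene"); X=[]
    for a,b in zip(T,S):
        o1,d1=ray(c,a);o2,d2=ray(s,b)
        k=np.linalg.lstsq(np.c_[d1,-d2],o2-o1,rcond=None)[0]; X.append((o1+k[0]*d1+o2+k[1]*d2)/2)
    X=np.array(X); u=X[0,:2]-X[-1,:2];u/=np.linalg.norm(u)
    a=(X[:,:2]-[.5605,.0865])@u
    print("dir",u.round(4),"along",a.round(4),"z",X[:,2].round(4)); print("tilt",np.polyfit(a,X[:,2],1).round(4))
E
python3 - <<'E'
from tt import *
T=[(178,184),(193.9,187.7),(216.7,193),(239.6,198.3),(263,203.7)]
tt(T,[(298.6,138),(287.4,146.2),(271.6,158.8),(254.6,171.3),(237.3,184.6)])
# check with initial pictures (picture px/1.5)
tt([(240/1.5,270/1.5),(263/1.5,275/1.5),(297/1.5,283/1.5),(331/1.5,291/1.5),(366/1.5,299/1.5)],[(469/1.5,195/1.5),(451/1.5,206/1.5),(428/1.5,223/1.5),(404/1.5,240/1.5),(379/1.5,258/1.5)])
E
```

```text
dir [0.1991 0.98  ] along [ 0.0758  0.0401 -0.0097 -0.0601 -0.1106] z [0.1104 0.1114 0.1104 0.1119 0.1127]
tilt [-0.0105  0.1112]
dir [0.2088 0.978 ] along [ 0.1197  0.0825  0.0321 -0.0179 -0.0683] z [0.1031 0.1077 0.1097 0.1131 0.1167]
tilt [-0.0679  0.1121]
```

The hole triangulation gives a tilt of -0.068 at the start (true value about -0.06) and -0.01 now. With the fingers open and clear, the bar is balancing by itself. Next is the saddle.

{"api": "send_rows", "payload": {"moves": [0,0,0.2,0,0,0,0,0,0,0.6,0,0,0,0,0,0,0.9,0,0,0,0,0,0,0.9,0.1,-0.02,0,-0.5,0,0,0.9,0.1,-0.02,0,-0.5,0,0,0.9,0,0,0,-0.5,0,0,0.9,0,0,0,-0.5,0,-0.5,0.9,0,0,0,-0.5]}}

```text
time: 24.38
ee_pos: [0.5841, 0.1805, 0.2446]
tcp_rot: [180.0, -0.1, 78.3]
wrist_force: [-0.0, -0.2, 0.5]
opening: 0.0641
grasp_force: 0.0
```

{"api": "send_rows", "payload": {"moves": [-0.207,-0.855,0,0,0,0,-0.5,-0.207,-0.855,0,0,0,0,-0.5,-0.207,-0.855,0,0,0,0,-0.5,-0.207,-0.855,0,0,0,0,-0.5,-0.207,-0.855,0,0,0,0,-0.5,-0.207,-0.855,0,0,0,0,-0.5,-0.207,-0.855,0,0,0,0,-0.5,-0.207,-0.855,0,0,0,0,-0.5]}}

```text
time: 25.38
ee_pos: [0.5424, 0.0079, 0.2428]
tcp_rot: [-180.0, -0.1, 78.3]
wrist_force: [0.6, 0.7, -0.6]
opening: 0.0642
grasp_force: 0.0
```

{"api": "send_rows", "payload": {"moves": [-0.207,-0.855,0,0,0,0,-0.5,-0.207,-0.855,0,0,0,0,-0.5,-0.207,-0.855,0,0,0,0,-0.5,-0.207,-0.855,0,0,0,0,-0.5,-0.207,-0.855,0,0,0,0,-0.5,-0.207,-0.855,0,0,0,0,-0.5,-0.207,-0.855,0,0,0,0,-0.5,-0.207,-0.855,0,0,0,0,-0.5]}}

```text
time: 26.38
ee_pos: [0.5008, -0.163, 0.2428]
tcp_rot: [-180.0, -0.1, 78.3]
wrist_force: [-0.8, 0.4, -0.0]
opening: 0.0641
grasp_force: 0.0
```

{"api": "send_rows", "payload": {"moves": [-0.207,-0.855,-0.4,0,0,0,-0.5,-0.207,-0.855,-0.4,0,0,0,-0.5,-0.207,-0.855,-0.4,0,0,0,-0.5,-0.207,-0.855,-0.4,0,0,0,-0.5,-0.207,-0.855,0,0,0,0,-0.5,-0.207,-0.855,0,0,0,0,-0.5,-0.207,-0.855,0,0,0,0,-0.5,-0.207,-0.855,0,0,0,0,-0.5]}}

```text
time: 27.38
ee_pos: [0.4595, -0.334, 0.2028]
tcp_rot: [-180.0, -0.1, 78.3]
wrist_force: [-0.6, 0.6, -0.4]
opening: 0.0641
grasp_force: 0.0
```

```bash
python3 - <<'E'
from h import *
o=bot.get_obs()
for k in("time","ee_pos","tcp_rot"):print(k,np.round(o[k],4))
c=bot.camera("wrist"); save(c,"w2.png",None,1.5)
for q,z in (("saddle_tab",.034),("saddle_seat",.012),("saddle",0)):
    for d in bot.landmark_of("wrist",q)[:2]: print(q,np.round(d["pixel"],1),round(d["p"],2),onz(c,d["pixel"],z).round(4))
print("tcp proj",proj(c,np.r_[o["ee_pos"][:2],.03]))
E
python3 holes.py
```

```text
time 27.375
ee_pos [ 0.4595 -0.334   0.2028]
tcp_rot [-1.799938e+02 -6.330000e-02  7.829480e+01]
saddle_tab [259.5 153.2] 0.84 [ 0.4619 -0.3242  0.034 ]
saddle_seat [262.7 151.1] 0.64 [ 0.4646 -0.3277  0.012 ]
saddle [258.7 147.4] 0.87 [ 0.4608 -0.3256  0.    ]
tcp proj [259.07055731 162.41680452]
top [[149.6, 183.7, 31.8], [152.1, 171.8, 50.6], [177.9, 183.9, 32.7], [193.9, 187.6, 31.7], [216.8, 193.0, 32.4], [239.9, 198.4, 31.4], [263.0, 203.8, 35.9]]
scene [[208.8, 205.8, 33.4], [225.0, 199.3, 38.7], [305.0, 137.9, 39.6], [310.7, 133.5, 35.2], [312.6, 121.9, 43.4], [322.6, 133.8, 30.6], [324.0, 107.9, 31.2]]
```

View pics/w2.png

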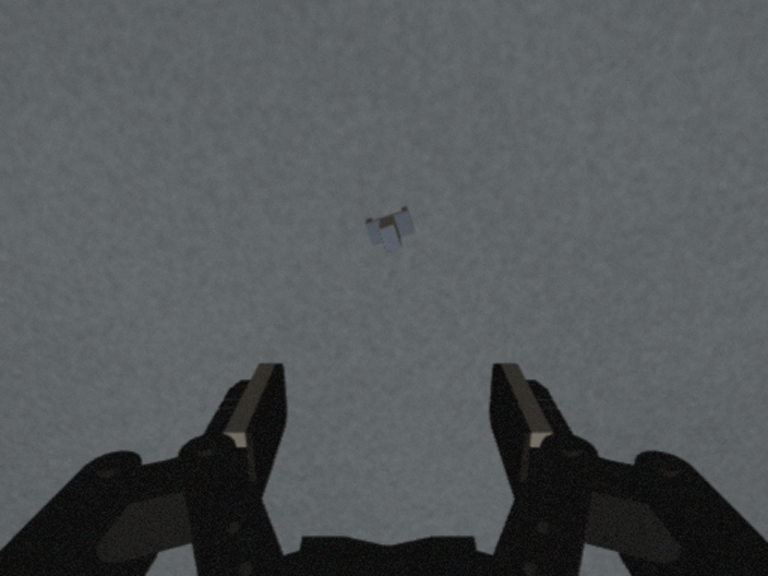

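The wrist view shows the saddle at about (260,152). Its leg axis is turned roughly 19° counter-clockwise from the finger axis.

{"api": "send_rows", "payload": {"moves": [0.08,0.36,-0.72,0,0,0.44,-0.5,0,0,-0.72,0,0,0.44,-0.5,0,0,-0.72,0,0,0.44,-0.5,0,0,-0.72,0,0,0.44,-0.5,0,0,-0.6,0,0,0.44,-0.5,0,0,0,0,0,0,-0.5]}}

```text
time: 28.52
ee_pos: [0.4617, -0.3228, 0.1148]
tcp_rot: [-179.9, -0.1, 97.2]
wrist_force: [-0.2, -0.1, -0.1]
opening: 0.064
grasp_force: 0.0
```

Run:
```python
from h import *
o=bot.get_obs()
for k in("time","ee_pos","tcp_rot"):print(k,np.round(o[k],4))
c=bot.camera("wrist")
for q,z in (("saddle_tab",.034),("saddle_seat",.012),("saddle",0)):
    for d in bot.landmark_of("wrist",q)[:2]: print(q,np.round(d["pixel"],1),round(d["p"],2),onz(c,d["pixel"],z).round(4))
p=proj(c,np.r_[o["ee_pos"][:2],.034]); print("tcp proj",p)
x,y=int(p[0]),int(p[1]); x0,y0=x-60,y-60
im=cv2.resize(c["color"][y0:y0+110,x0:x0+120,::-1],None,fx=5,fy=5,interpolation=cv2.INTER_CUBIC)
yaw=np.radians(o["tcp_rot"][2]); ty=np.array([np.sin(yaw),-np.cos(yaw),0])
P=[(proj(c,np.r_[o["ee_pos"][:2],.016]+ty*k)-[x0,y0])*5 for k in(-.03,.03)]
cv2.line(im,*[tuple(int(v) for v in q) for q in P],(0,0,255),1)
cv2.imwrite("pics/w3.png",im); print(x0,y0)
```

```text
time 28.525
ee_pos [ 0.4617 -0.3228  0.1148]
tcp_rot [-1.799051e+02 -1.421000e-01  9.722800e+01]
saddle_tab [259.3 201.7] 0.7 [ 0.4621 -0.3274  0.034 ]
saddle_seat [260.1 189.1] 0.65 [ 0.4625 -0.3255  0.012 ]
tcp proj [259.5142721  195.64480315]
199 135
```

View pics/w3.png

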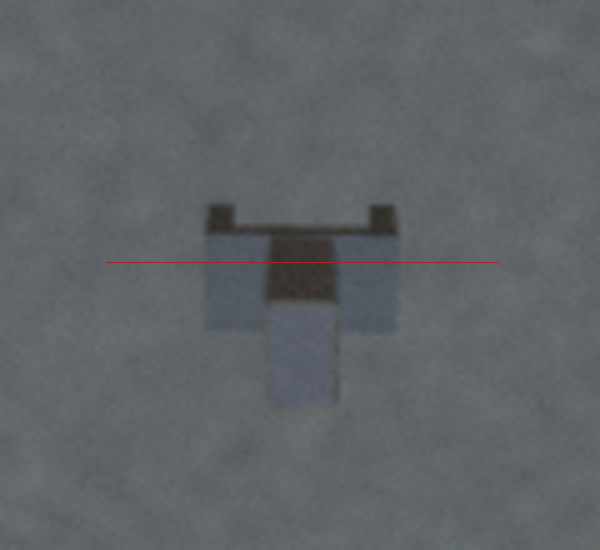

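The close view shows the saddle square to the fingers, with its plate centre at (259.4,191.4), about 3.4 mm below the TCP line. I'll correct for that and grip.

{"api": "send_rows", "payload": {"moves": [0.016,-0.136,-0.63,0,0,0,-0.3,0,0,-0.63,0,0,0,-0.3,0,0,-0.63,0,0,0,-0.3,0,0,-0.63,0,0,0,-0.3,0,0,-0.63,0,0,0,-0.3,0,0,-0.5,0,0,0,-0.3,0,0,-0.14,0,0,0,-0.3,0,0,0,0,0,0,-0.3], "squeeze": 40}}

```text
time: 29.72
ee_pos: [0.4625, -0.3271, 0.0211]
tcp_rot: [-180.0, -0.1, 97.2]
wrist_force: [-0.0, -1.0, -0.1]
opening: 0.0556
grasp_force: 0.0
```

{"api": "send_rows", "payload": {"moves": [0,0,0,0,0,0,0.3,0,0,0,0,0,0,0.5,0,0,0,0,0,0,0.6,0,0,0,0,0,0,0.7,0,0,0,0,0,0,0.8,0,0,0,0,0,0,1,0,0,0,0,0,0,1]}}

```text
time: 30.6
ee_pos: [0.4625, -0.3271, 0.0212]
tcp_rot: [-180.0, -0.1, 97.2]
wrist_force: [0.1, 0.1, 2.9]
opening: 0.0092
grasp_force: 40.3
```

{"api": "send_rows", "payload": {"moves": [0,0,0.3,0,0,0,1,0,0,0.8,0,0,0,1,0,0,0.9,0,0,0,1,0.187,0.787,0.9,0,0,-0.105,1,0.187,0.787,0.9,0,0,-0.105,1,0.187,0.787,0.9,0,0,-0.105,1,0.187,0.787,0.9,0,0,-0.105,1,0.187,0.787,0.8,0,0,-0.105,1]}}

```text
time: 31.6
ee_pos: [0.4859, -0.2281, 0.1823]
tcp_rot: [180.0, -0.1, 92.7]
wrist_force: [0.8, 0.0, 0.4]
opening: 0.0094
grasp_force: 40.0
```

{"api": "send_rows", "payload": {"moves": [0.187,0.787,0,0,0,-0.105,1,0.187,0.787,0,0,0,-0.105,1,0.187,0.787,0,0,0,-0.105,1,0.187,0.787,0,0,0,-0.105,1,0.187,0.787,0,0,0,-0.105,1,0.187,0.787,0,0,0,-0.105,1,0.187,0.787,0,0,0,-0.105,1,0.187,0.787,0,0,0,-0.105,1]}}

```text
time: 32.6
ee_pos: [0.5232, -0.0706, 0.1814]
tcp_rot: [-180.0, -0.1, 85.4]
wrist_force: [-0.2, 0.2, -0.1]
opening: 0.0089
grasp_force: 40.0
```

{"api": "send_rows", "payload": {"moves": [0.187,0.787,0,0,0,-0.105,1,0.187,0.787,0,0,0,-0.105,1,0.187,0.787,0,0,0,-0.105,1,0.187,0.787,0,0,0,-0.105,1,0.187,0.787,0,0,0,-0.105,1,0.187,0.787,0,0,0,-0.105,1,0.187,0.787,0,0,0,-0.105,1,0.187,0.787,0,0,0,-0.105,1]}}

```text
time: 33.6
ee_pos: [0.5607, 0.0867, 0.1814]
tcp_rot: [-180.0, -0.1, 78.2]
wrist_force: [0.5, 0.4, 0.5]
opening: 0.009
grasp_force: 39.9
```

Run:
```python
from h import *
o=bot.get_obs()
for k in("time","ee_pos","tcp_rot"):print(k,np.round(o[k],4))
c=bot.camera("wrist")
for q,z in (("saddle_tab",o["ee_pos"][2]+.013),("saddle_seat",o["ee_pos"][2]-.009),("edge",.1),("bar_mid",.108)):
    for d in bot.landmark_of("wrist",q)[:2]: print(q,np.round(d["pixel"],1),round(d["p"],2),onz(c,d["pixel"],z).round(4))
p=proj(c,[.5605,.0865,.1]);print(p)
im=c["color"][:,:,::-1].copy()
u=np.array([.1991,.98,0]);n=np.array([u[1],-u[0],0]);e=np.array([.5605,.0865,.1])
im=cv2.resize(im,None,fx=3,fy=3,interpolation=cv2.INTER_CUBIC)
for a,b in((e+n*.02+u*.003,e-n*.02+u*.003),(e+n*.008+u*.1+[0,0,.016],e+n*.008-u*.1+[0,0,.016]),(e-n*.008+u*.1+[0,0,.016],e-n*.008-u*.1+[0,0,.016])):
    cv2.line(im,*[tuple(int(v) for v in proj(c,q)*3) for q in(a,b)],(0,0,255),1)
y=int(p[1]*3); x=int(p[0]*3); y0=max(0,min(y-350,1152-600)); cv2.imwrite("pics/w4.png",im[y0:y0+600,x-400:x+400]); print(x-400,y0)
```

```text
time 33.6
ee_pos [0.5607 0.0867 0.1814]
tcp_rot [-1.799914e+02 -6.720000e-02  7.822660e+01]
saddle_tab [259.9 265.2] 0.93 [0.561  0.0883 0.1944]
saddle_seat [260.2 241.9] 0.71 [0.5611 0.088  0.1724]
saddle_seat [258.  229.9] 0.24 [0.5614 0.0948 0.1724]
edge [262.6 195. ] 0.56 [0.5629 0.0862 0.1   ]
edge [259.8 162. ] 0.25 [0.5659 0.1105 0.1   ]
bar_mid [261.8 215.8] 0.87 [0.5597 0.0739 0.108 ]
[259.21041081 195.28546811]
377 235
```

View pics/w4.png

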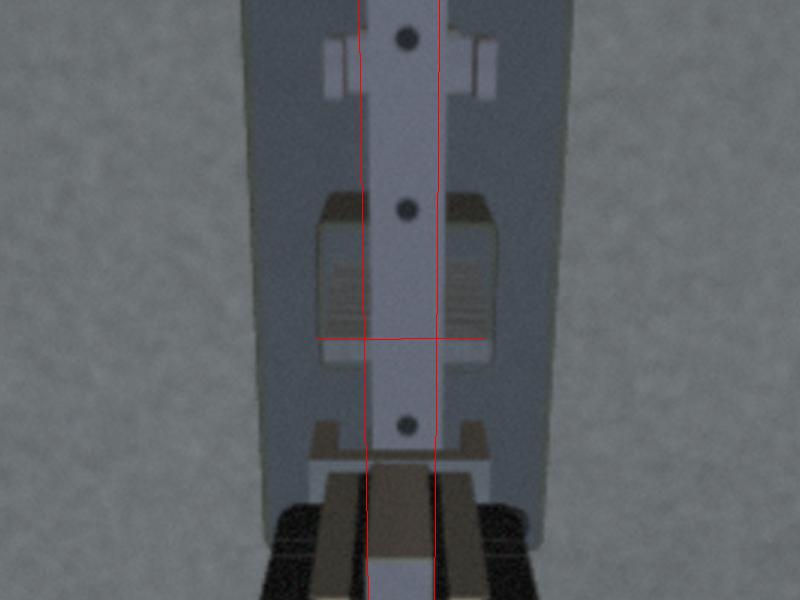

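The wrist view shows the bright land of the edge at crop rows 338–362, which matches the estimate. The bar is centred at crop column 407, about 1.4 mm to +n of the saddle's column at 400.

```bash
python3 - <<'E'
from h import *
c=bot.camera("wrist"); z=.1814
u=np.array([.2035,.979,0]);n=np.array([u[1],-u[0],0]);e=np.array([.5605,.0865,0])
f=lambda x,y,h:(lambda X:(round((X-e)@u*1000,2),round((X-e)@n*1000,2)))(onz(c,((377+x)/3,(235+y)/3),h))
print("land",f(407,350,.1),"bar hi",f(407,300,.116),f(407,50,.116),"hole",f(407,426,.116))
print("plate front",f(400.5,461,z-.0052),"tab top front",f(401,557,z+.0248),"plate under front",f(400.5,452,z-.0092),f(400.5,422,z-.0212))
o=bot.get_obs()["ee_pos"]-[.5605,.0865,0];print("tcp",o@u*1000,o@n*1000)
E
python3 holes.py | head -1
```

```text
land (np.float64(-0.76), np.float64(1.51)) bar hi (np.float64(16.74), np.float64(1.31)) (np.float64(69.27), np.float64(1.11)) hole (np.float64(-13.23), np.float64(1.43))
plate front (np.float64(8.17), np.float64(-0.22)) tab top front (np.float64(8.96), np.float64(-0.22)) plate under front (np.float64(7.82), np.float64(-0.21)) (np.float64(7.84), np.float64(-0.18))
tcp -0.9280558794801461 0.12022455968408827
top [[217.5, 193.1, 19.2], [239.8, 198.3, 31.7], [263.0, 203.8, 33.8], [270.2, 208.6, 15.6], [278.1, 210.6, 17.2], [289.2, 216.1, 18.4], [294.7, 217.3, 14.5]]
```

{"api": "send_rows", "payload": {"moves": [0.058,-0.037,-0.4,0,0,0,1,0,0,-0.5,0,0,0,1,0,0,-0.5,0,0,0,1,0,0,-0.4,0,0,0,1,0,0,-0.24,0,0,0,1,0,0,-0.1,0,0,0,1,0,0,0,0,0,0,1]}}

```text
time: 34.98
ee_pos: [0.5621, 0.0852, 0.1276]
tcp_rot: [-180.0, -0.1, 78.3]
wrist_force: [-0.1, 0.3, 0.3]
opening: 0.0092
grasp_force: 39.9
```

```bash
python3 f.py
```

```text
35.375 [0.5621 0.0852 0.1277] [0.16 0.14 0.03] [ 0.006 -0.006  0.006]
```

{"api": "send_rows", "payload": {"moves": [0,0,-0.03,0,0,0,1,0,0,0,0,0,0,1]}}

```text
time: 35.62
ee_pos: [0.562, 0.0852, 0.1267]
tcp_rot: [-180.0, -0.1, 78.3]
wrist_force: [0.6, -0.4, 0.3]
opening: 0.0092
grasp_force: 39.9
```

```bash
python3 f.py
```

```text
36.025 [0.562  0.0852 0.1268] [ 0.1  -0.23 -0.39] [-0.    -0.007 -0.009]
```

{"api": "send_rows", "payload": {"moves": [0,0,-0.02,0,0,0,1,0,0,0,0,0,0,1]}}

```text
time: 36.28
ee_pos: [0.562, 0.0852, 0.1262]
tcp_rot: [-180.0, -0.1, 78.3]
wrist_force: [0.2, 0.7, -0.1]
opening: 0.0089
grasp_force: 39.9
```

{"api": "send_rows", "payload": {"moves": [0,0,-0.02,0,0,0,1,0,0,0,0,0,0,1]}}

```text
time: 36.52
ee_pos: [0.562, 0.0852, 0.1257]
tcp_rot: [-180.0, -0.1, 78.3]
wrist_force: [0.5, -0.5, -0.2]
opening: 0.009
grasp_force: 39.9
```

```bash
python3 f.py
```

```text
36.925 [0.562  0.0852 0.1258] [ 0.01 -0.12  0.04] [-0.001 -0.014  0.008]
```

{"api": "send_rows", "payload": {"moves": [0,0,-0.015,0,0,0,1,0,0,0,0,0,0,1]}}

```text
time: 37.17
ee_pos: [0.5621, 0.0852, 0.1254]
tcp_rot: [-180.0, -0.1, 78.3]
wrist_force: [-0.2, -0.3, 0.4]
opening: 0.0089
grasp_force: 39.9
```

```bash
python3 f.py
```

```text
37.575 [0.5621 0.0852 0.1254] [ 0.06 -0.18  0.02] [-0.011  0.014  0.01 ]
```

{"api": "send_rows", "payload": {"moves": [0,0,-0.015,0,0,0,1,0,0,0,0,0,0,1]}}

```text
time: 37.83
ee_pos: [0.5621, 0.0851, 0.1252]
tcp_rot: [-180.0, -0.1, 78.2]
wrist_force: [-0.7, -1.0, 2.0]
opening: 0.0094
grasp_force: 40.2
```

```bash
python3 f.py
```

```text
38.225 [0.5621 0.0852 0.1252] [-0.75 -0.55  2.07] [-0.156  0.128 -0.003]
```

{"api": "send_rows", "payload": {"moves": [0,0,-0.015,0,0,0,1,0,0,0,0,0,0,1]}}

```text
time: 38.48
ee_pos: [0.5621, 0.0852, 0.1251]
tcp_rot: [180.0, -0.1, 78.3]
wrist_force: [-0.5, -1.2, 5.1]
opening: 0.0093
grasp_force: 40.7
```

```bash
python3 f.py
```

```text
38.875 [0.5621 0.0852 0.1251] [-1.38 -1.37  5.02] [-0.25   0.317  0.009]
```

{"api": "send_rows", "payload": {"moves": [0,0,0.02,0,0,0,1,0,0,0,0,0,0,1,0,0,0,0,0,0,0.75,0,0,0,0,0,0,0.6,0,0,0,0,0,0,0.45,0,0,0,0,0,0,0.3,0,0,0,0,0,0,0.3,0,0,0,0,0,0,0.3], "squeeze": 20}}

```text
time: 39.88
ee_pos: [0.5621, 0.0852, 0.1252]
tcp_rot: [-180.0, -0.1, 78.3]
wrist_force: [0.4, -0.1, 0.7]
opening: 0.0299
grasp_force: 0.0
```

{"api": "send_rows", "payload": {"moves": [0,0,0.2,0,0,0,0.3,0,0,0.4,0,0,0,0.3,0,0,0.8,0,0,0,0.3,0,0,0.8,0,0,0,0.3,0,0,0.8,0,0,0,0.3,0,0,0.8,0,0,0,0.3,0,0,0,0,0,0,0.3,0,0,0,0,0,0,0.3]}}

```text
time: 40.88
ee_pos: [0.562, 0.0852, 0.2197]
tcp_rot: [-180.0, -0.1, 78.3]
wrist_force: [0.6, -0.4, -0.3]
opening: 0.0301
grasp_force: 0.0
```

```bash
python3 - <<'E'
from h import *
o=bot.get_obs(); print(o["time"],o["ee_pos"],o["opening"])
c=bot.camera("wrist"); u=np.array([.2035,.979,0]);n=np.array([u[1],-u[0],0]);e=np.array([.5605,.0865,0])
for q,z in (("saddle_tab",.138),("saddle_seat",.116),("edge",.1),("bar_mid",.108)):
    for d in bot.landmark_of("wrist",q)[:1]: X=onz(c,d["pixel"],z);print(q,np.round(d["pixel"],1),round(d["p"],2),"along",round((X-e)@u,4),"across",round((X-e)@n,4))
a=c["color"][:,:,::-1]; s=bot.camera("scene")["color"][100:220,200:345,::-1]
A=cv2.resize(a[150:350,170:350],(450,500)); B=cv2.resize(s,(350,290)); 
im=np.zeros((500,800,3),np.uint8); im[:,:450]=A; im[:290,450:]=B; cv2.imwrite("pics/fin.png",im)
E
python3 holes.py
```

```text
40.875 [0.56198642 0.08521935 0.21966522] 0.030113557815815654
saddle_tab [258.9 178.3] 0.67 along 0.0113 across 0.0014
saddle_seat [261.2 183.2] 0.66 along 0.0005 across 0.0032
edge [261.8 178.9] 0.67 along -0.0011 across 0.0038
bar_mid [258.8 195.4] 0.96 along -0.0126 across 0.0013
top [[217.1, 193.1, 22.4], [239.8, 198.3, 30.9], [244.6, 202.9, 9.4], [263.0, 203.8, 34.5], [274.1, 209.5, 18.2], [281.2, 211.5, 22.4], [290.0, 216.2, 17.2]]
scene [[209.7, 206.7, 33.3], [224.8, 199.2, 39.2], [237.1, 184.1, 28.3], [303.1, 138.8, 37.8], [308.5, 134.8, 41.4], [312.6, 122.0, 43.8], [319.1, 131.1, 33.7]]
```

View pics/fin.png

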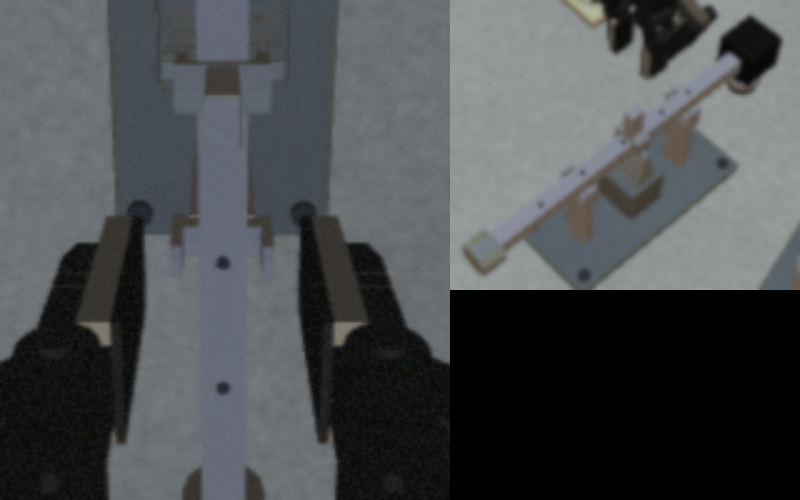

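The final view shows the saddle square astride the bar over the edge. The bar's holes are at the same pixels as when it was balanced, at (237,184) and (263,204).

{"api": "send_rows", "payload": {"moves": [0,0,0,0,0,0,0.3,0,0,0,0,0,0,0.3,0,0,0,0,0,0,0.3,0,0,0,0,0,0,0.3,0,0,0,0,0,0,0.3,0,0,0,0,0,0,0.3,0,0,0,0,0,0,0.3,0,0,0,0,0,0,0.3]}}

```text
time: 42.38
ee_pos: [0.5621, 0.0852, 0.2202]
tcp_rot: [-180.0, -0.1, 78.3]
wrist_force: [-0.1, 0.0, -0.1]
opening: 0.0299
grasp_force: 0.0
```

```bash
python3 -c "
from workcell import bot
print(bot.job_done())"
```

```text
the job is handed in; nothing more can be done
None
```

I handed the job in at about 42 s with the bar balanced level on the knife edge and the saddle astride it over the edge; the hand-in returned no verdict, so whether it passed is not confirmed.

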